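# Sort the look-alike blocks by length and square up both rows

### The arm

A 7-joint arm with a two-finger parallel gripper is mounted at the origin on the work surface. World frame = base frame: x ahead of the robot, y to its left, z up, the work surface at z = 0. Lengths are in mm, angles in degrees, forces in N, time in s.
With the tool pointing down it reaches from about 400 to 875 mm from the base axis. Payload 4.4 kg.
Tool frame: the origin (TCP) lies midway between the tips of the shut fingers; the grasp point (between the pads) lies 19 mm behind it (r.grip_depth is the distance from the TCP to the grasp point, in mm); z points along the fingers, y is the line along which they close (so a half turn about z gives the same grasp; the last joint's range is limited). The gripper opens to 85 mm and grips with 20 to 120 N. Pads are 22 mm wide; open, the fingers measure 114 mm over their backs; the gripper's body (76 mm by 85 mm) begins 54 mm behind the grasp point. The pads swing forward as they close: fully open they stand 13 mm farther back than shut.
Start: joints at [-79.057, 36.005, 2.206, 86.941, -1.547, 57.084, -1.146], TCP at [165.066, 628.706, 231.313] pointing down, gripper open.
Joint ranges: [-175.42, 175.42], [-21.48, 121.26], [-71.46, 75.88], [10.55, 141.38], [-63.04, 243.04], [13.31, 113.54], [-168.57, 168.57]. Speed limits (degrees/s): [147.25, 147.25, 180, 180, 180, 180, 180].

### API

Orientations are given as a 3x3 rotation matrix whose columns are the frame's x, y, z axes.
In Python, from station import r gives the robot as it stands. Calls block until the motion is done:
- r.reach(position, orientation): joint-space move of the TCP to a pose.
- r.servo_line(position, rotation=None, v=150, max_force=None): straight line of the TCP; rotation=None keeps the orientation; v is the mean speed in mm/s. With max_force (N) it stops when the force on the tool has changed by that much, and returns True; else False.
- r.goto_joints(angles): joint-space move.
- r.gripper_open() and r.close(newtons=None): open the fingers fully, or close them until they stop; newtons is the grip in N (None keeps the last).
- r.wait(seconds).
- r.inverse_kinematics(position, orientation): joint angles nearest the present ones, or None.
- r.get_image(name): name is "scene" or "top" or "wrist"; returns a dict with "img" (480x640x3 uint8, red, green, blue), "K" (3x3 intrinsics, pixels), "T" (4x4, takes a point from camera to world coordinates); the wrist camera has in their place "tool_from_camera" (4x4, takes a point from camera to tool coordinates, whose origin is the TCP and whose axes are the flange's). Camera axes: x right, y down, z forward; pixel columns grow to the right and rows downward; lengths in mm; the calibration is good to about 2 mm. A picture is of the moment at which its call begins: read the wrist's pose just before it. There is no depth.
A pose or a line that the arm cannot do raises r.Unreachable and nothing moves.
- r.hand_in(): hands the job in; it is judged then, once.
Readings, each from a call of its own:
- r.current_t(): time.
- r.current_q(): joint angles.
- r.current_dq(): joint speeds.
- r.current_joint_torque(): joint torques, N m.
- r.current_tool_pos(): TCP position.
- r.current_ee_rot(): TCP orientation.
- r.current_wrist_force(): force on the tool from outside, world axes, zero at the start.
- r.current_moment(): the same for the moment, N m.
- r.current_width(): finger opening in mm.
- r.current_grasp_force(): force on a finger pad.
Only numpy, scipy, OpenCV 4.12 (cv2) and the standard library are available. Lean on these libraries where they do the work, as an engineer would, in place of code of your own. Each camera call takes 0.05 s, during which the arm holds its last target. There are 200 camera calls.

### The job

Two red blocks are still out of the sorter: lay each one in the bay that already holds a block of its own length, beside that block and parallel to it. Then pick up the wooden ruler by its handle and with its long edge gently push first the long row, then the short row, back until both blocks of the row rest squarely against their bay's back rail. Finally set the ruler down flat on the shelf, not touching any block, and leave the canister, ring and pyramid alone.

Things in the scene. Friction and masses are not known exactly. Their poses are not given: they have to be found in the camera images.
- sorter: Two-bay maple sorter fixed to the shelf top; no floor, blocks lie on the shelf top. Origin on the shelf, on the line between the bays; x points to the back, y to the left bay. A divider 10 mm thick, 18 mm high lies along y = 0 from x = -200 to +30 mm; a back beam 380 mm long, 40 mm high stands at x = +30 to +50 mm. Each bay is open at the front and outer side.
- bay_left (a point): Middle of the left bay's back, on the shelf (sorter x 0, y +90 mm). In each bay a rigid back rail, 26 mm high, 155 mm long, parallel to the sorter's y and centred on the bay, stands in front of the beam. Its front face is set anywhere from sorter x = -35 to 0 mm, separately in each bay; the setting is not reported: feel for it (or look). It does not give when pushed.
- bay_right (a point): The same point of the right bay (sorter x 0, y -90 mm).
- long_1: Long glossy red plastic block 120 x 32 x 32 mm, 90 g, already lying in one bay (left or right), about 52 mm from the centre line, roughly along the sorter's x, 13 to 62 mm short of the rail. Origin at the centre of its underside; x along its length.
- short_1: Short glossy red plastic block 85 x 32 x 32 mm, 64 g, already lying in the other bay in the same manner, 30 to 80 mm short of the rail. Origin at the centre of its underside; x along its length.
- long_2: The loose long red block, the same as long_1, lying on the shelf to the left or right of the sorter's front. Origin at the centre of its underside; x along its length.
- short_2: The loose short red block, the same as short_1, lying on the shelf on the other side. Origin at the centre of its underside; x along its length.
- ruler: Wooden board ruler with an upright handle, 150 g, flat in front of the sorter. Board 130 mm (its y) x 50 mm (its x), 10 mm thick; both long edges, at x = +-25 mm, are straight pushing edges. Handle: upright rib in the middle, 16 mm thick (x), 90 mm long (y), up to 76 mm above the underside; pinched near its top, the fingers pass over the 32 mm high blocks. Origin: centre of the underside.
- canister: Bystander: clear screw-top canister with a white lid, 90 mm across, 150 mm tall, far left. Origin at the centre of its underside.
- ring: Bystander: chunky yellow plastic ring, 80 mm across, 28 mm high, far right. Origin at the centre of its underside.
- pyramid: Bystander: green plastic pyramid, 55 mm tall, in a shallow grooved maple strip at the right. Origin at the centre of its underside.

How it is judged (in metres and radians):
On the way, in this order (a step that is already met when the one before it is completed fails the run):
1. both loose blocks lie released in the bay of their own length, along the bay (within 0.35 rad) ((y of each of long_1, long_2 in the frame of sorter above 0.02 m or y of each of long_1, long_2 in the frame of sorter below -0.02 m) and (y of each of short_1, short_2 in the frame of sorter above 0.02 m or y of each of short_1, short_2 in the frame of sorter below -0.02 m) and angle between the x axis of each of long_1, long_2, short_1, short_2 and the x axis of sorter, either way round below 0.35 rad and height (world z) of each of long_1, long_2, short_1, short_2 below 0.04 m and x of each of long_1, long_2, short_1, short_2 in the frame of sorter above -0.2 m and contact force between the fingers and long_1 below 0.1 N and contact force between the fingers and long_2 below 0.1 N and contact force between the fingers and short_1 below 0.1 N and contact force between the fingers and short_2 below 0.1 N), for 0.2 s.
2. the long row is against its rail while the ruler presses it with more than 1 N ((y of each of long_1, long_2 in the frame of sorter above 0.02 m or y of each of long_1, long_2 in the frame of sorter below -0.02 m) and ((y of long_1 in the frame of sorter above 0.02 m and x of rail_left_c0 in the frame of long_1 between 0.063 and 0.071 m) or (y of long_1 in the frame of sorter above 0.02 m and x of rail_left_c0 in the frame of long_1 between -0.071 and -0.063 m) or (y of long_1 in the frame of sorter below -0.02 m and x of rail_right_c0 in the frame of long_1 between 0.063 and 0.071 m) or (y of long_1 in the frame of sorter below -0.02 m and x of rail_right_c0 in the frame of long_1 between -0.071 and -0.063 m)) and angle between the x axis of each of long_1, long_2 and the x axis of sorter, either way round below 0.04 rad and height (world z) of each of long_1, long_2 below 0.04 m and ((y of long_2 in the frame of sorter above 0.02 m and x of rail_left_c0 in the frame of long_2 between 0.063 and 0.071 m) or (y of long_2 in the frame of sorter above 0.02 m and x of rail_left_c0 in the frame of long_2 between -0.071 and -0.063 m) or (y of long_2 in the frame of sorter below -0.02 m and x of rail_right_c0 in the frame of long_2 between 0.063 and 0.071 m) or (y of long_2 in the frame of sorter below -0.02 m and x of rail_right_c0 in the frame of long_2 between -0.071 and -0.063 m)) and (contact force between ruler and long_1 above 1 N or contact force between ruler and long_2 above 1 N)).
3. the short row is against its rail while the ruler presses it with more than 1 N ((y of each of short_1, short_2 in the frame of sorter above 0.02 m or y of each of short_1, short_2 in the frame of sorter below -0.02 m) and ((y of short_1 in the frame of sorter above 0.02 m and x of rail_left_c0 in the frame of short_1 between 0.0455 and 0.0535 m) or (y of short_1 in the frame of sorter above 0.02 m and x of rail_left_c0 in the frame of short_1 between -0.0535 and -0.0455 m) or (y of short_1 in the frame of sorter below -0.02 m and x of rail_right_c0 in the frame of short_1 between 0.0455 and 0.0535 m) or (y of short_1 in the frame of sorter below -0.02 m and x of rail_right_c0 in the frame of short_1 between -0.0535 and -0.0455 m)) and angle between the x axis of each of short_1, short_2 and the x axis of sorter, either way round below 0.04 rad and height (world z) of each of short_1, short_2 below 0.04 m and ((y of short_2 in the frame of sorter above 0.02 m and x of rail_left_c0 in the frame of short_2 between 0.0455 and 0.0535 m) or (y of short_2 in the frame of sorter above 0.02 m and x of rail_left_c0 in the frame of short_2 between -0.0535 and -0.0455 m) or (y of short_2 in the frame of sorter below -0.02 m and x of rail_right_c0 in the frame of short_2 between 0.0455 and 0.0535 m) or (y of short_2 in the frame of sorter below -0.02 m and x of rail_right_c0 in the frame of short_2 between -0.0535 and -0.0455 m)) and (contact force between ruler and short_1 above 1 N or contact force between ruler and short_2 above 1 N)).
At the end, for the whole second after the job is handed in: Both long blocks lie in the bay where the long block was and both short blocks in the other, every block's far end against its bay's back rail (within 4 mm) and parallel to the bay (within 0.04 rad); the ruler lies flat and still on the shelf, touching no block ((y of each of long_1, long_2 in the frame of sorter above 0.02 m or y of each of long_1, long_2 in the frame of sorter below -0.02 m) and ((y of long_1 in the frame of sorter above 0.02 m and x of rail_left_c0 in the frame of long_1 between 0.063 and 0.071 m) or (y of long_1 in the frame of sorter above 0.02 m and x of rail_left_c0 in the frame of long_1 between -0.071 and -0.063 m) or (y of long_1 in the frame of sorter below -0.02 m and x of rail_right_c0 in the frame of long_1 between 0.063 and 0.071 m) or (y of long_1 in the frame of sorter below -0.02 m and x of rail_right_c0 in the frame of long_1 between -0.071 and -0.063 m)) and angle between the x axis of each of long_1, long_2, short_1, short_2 and the x axis of sorter, either way round below 0.04 rad and height (world z) of each of long_1, long_2, short_1, short_2 below 0.04 m and ((y of long_2 in the frame of sorter above 0.02 m and x of rail_left_c0 in the frame of long_2 between 0.063 and 0.071 m) or (y of long_2 in the frame of sorter above 0.02 m and x of rail_left_c0 in the frame of long_2 between -0.071 and -0.063 m) or (y of long_2 in the frame of sorter below -0.02 m and x of rail_right_c0 in the frame of long_2 between 0.063 and 0.071 m) or (y of long_2 in the frame of sorter below -0.02 m and x of rail_right_c0 in the frame of long_2 between -0.071 and -0.063 m)) and (y of each of short_1, short_2 in the frame of sorter above 0.02 m or y of each of short_1, short_2 in the frame of sorter below -0.02 m) and ((y of short_1 in the frame of sorter above 0.02 m and x of rail_left_c0 in the frame of short_1 between 0.0455 and 0.0535 m) or (y of short_1 in the frame of sorter above 0.02 m and x of rail_left_c0 in the frame of short_1 between -0.0535 and -0.0455 m) or (y of short_1 in the frame of sorter below -0.02 m and x of rail_right_c0 in the frame of short_1 between 0.0455 and 0.0535 m) or (y of short_1 in the frame of sorter below -0.02 m and x of rail_right_c0 in the frame of short_1 between -0.0535 and -0.0455 m)) and ((y of short_2 in the frame of sorter above 0.02 m and x of rail_left_c0 in the frame of short_2 between 0.0455 and 0.0535 m) or (y of short_2 in the frame of sorter above 0.02 m and x of rail_left_c0 in the frame of short_2 between -0.0535 and -0.0455 m) or (y of short_2 in the frame of sorter below -0.02 m and x of rail_right_c0 in the frame of short_2 between 0.0455 and 0.0535 m) or (y of short_2 in the frame of sorter below -0.02 m and x of rail_right_c0 in the frame of short_2 between -0.0535 and -0.0455 m)) and height (world z) of ruler below 0.004 m and angle between ruler's own z axis and vertical below 0.06 rad and linear speed of each of ruler, long_1, long_2, short_1, short_2 below 0.01 m/s and contact force between each of ruler, the fingers and long_1 below 0.05 N and contact force between each of ruler, the fingers and long_2 below 0.05 N and contact force between each of ruler, the fingers and short_1 below 0.05 N and contact force between each of ruler, the fingers and short_2 below 0.05 N and distance of each of long_1, short_1 from where it was at the start of the episode below 0.1 m).
It fails at once if the ruler rams a long block (over 40 N) (contact force between ruler and long_1 above 40 N or contact force between ruler and long_2 above 40 N).
It fails at once if the ruler rams a short block (over 40 N) (contact force between ruler and short_1 above 40 N or contact force between ruler and short_2 above 40 N).
It fails at once if the canister is disturbed (moved more than 20 mm) (distance of canister from where it was at the start of the episode above 0.02 m).
It fails at once if the ring is disturbed (moved more than 20 mm) (distance of ring from where it was at the start of the episode above 0.02 m).
It fails at once if the pyramid is disturbed (moved more than 20 mm) (distance of pyramid from where it was at the start of the episode above 0.02 m).
It also fails if it takes over 72 s, if anything falls off the work surface, if the arm or the gripper's body presses on something with over 40 N, if the wrist force passes 120 N, or if a joint passes its speed limit or range.

## Working session

There is one attempt and no reset: what is moved stays moved. The work goes in short steps, each a Python script; the robot and the scene stay as the last script left them, time stands still between calls to the robot, and variables do not carry over. Pictures are saved under pics/ and viewed, at most 10 in all, crops included, and the job is handed in when it is done.

```bash
ls; mkdir -p pics; python3 - <<'E'
from station import r
import cv2,numpy as np
np.set_printoptions(precision=2,suppress=True)
for n in("top","scene"):
    d=r.get_image(n); cv2.imwrite(f"pics/{n}0.png",d["img"][:,:,::-1]); print(n,d["K"],d["T"])
    np.savez(f"{n}0.npz",**d)
print(r.current_t(),r.current_ee_rot(),r.grip_depth)
E
```

```text
pics
top [[581.56   0.   315.44]
 [  0.   581.56 237.83]
 [  0.     0.     1.  ]] [[  -0.01   -0.98    0.2   235.37]
 [  -1.      0.01   -0.01   -4.3 ]
 [   0.     -0.2    -0.98 1625.92]
 [   0.      0.      0.      1.  ]]
scene [[513.46   0.   317.45]
 [  0.   513.46 238.47]
 [  0.     0.     1.  ]] [[   0.69    0.43   -0.59 1366.28]
 [   0.73   -0.39    0.57 -791.02]
 [   0.01   -0.82   -0.58  830.5 ]
 [   0.      0.      0.      1.  ]]
0.1 [[-0.97  0.25 -0.  ]
 [ 0.25  0.97 -0.  ]
 [-0.   -0.   -1.  ]] 18.700000000000003
```

View pics/top0.png

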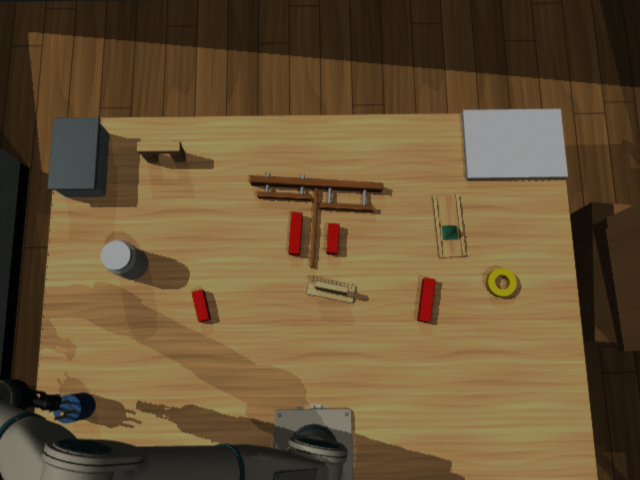

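View pics/scene0.png

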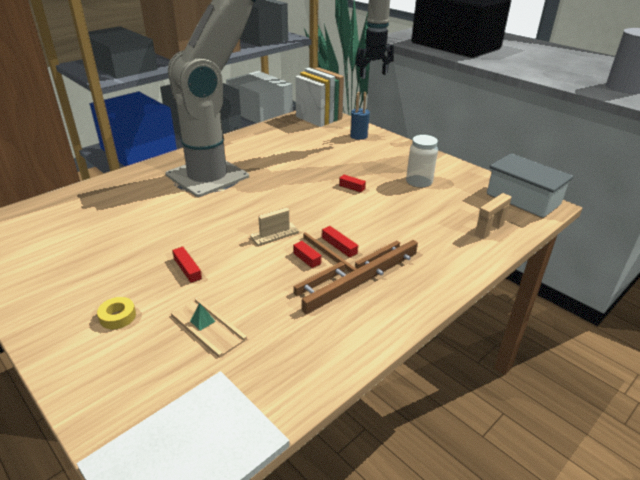

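The top view shows the left bay holding the long block (295,233) and the right bay the short one (333,238). The loose short block is at left (201,306), the loose long block at right (427,300), and the ruler at (332,289). The scene view agrees with this. Next I'll compute coarse positions and take wrist views from above.

```bash
cat > h.py <<'E'
from station import r
import cv2,numpy as np
np.set_printoptions(precision=2,suppress=True)
def Rz(deg):  # tool down, tool y at heading deg+90 from world x
    a=np.radians(deg);c,s=np.cos(a),np.sin(a)
    return np.array([[c,-s,0],[s,c,0],[0,0,1]])@np.diag([-1.,1,-1])
def cast(px,K,T,z):
    px=np.atleast_2d(px).astype(float)
    d=np.c_[(px[:,0]-K[0,2])/K[0,0],(px[:,1]-K[1,2])/K[1,1],np.ones(len(px))]@T[:3,:3].T
    return (T[:3,3]+d*((z-T[2,3])/d[:,2])[:,None])[:,:2]
def snap(name,fn):
    if name=="wrist":
        W=np.eye(4);W[:3,:3]=r.current_ee_rot();W[:3,3]=r.current_tool_pos()
    d=r.get_image(name)
    T=W@d["tool_from_camera"] if name=="wrist" else d["T"]
    cv2.imwrite(f"pics/{fn}.png",d["img"][:,:,::-1]); np.savez(f"{fn}.npz",img=d["img"],K=d["K"],T=T)
    return d["img"],d["K"],T
def reds(img,amin=60):
    h=cv2.cvtColor(img,cv2.COLOR_RGB2HSV)
    m=(((h[...,0]<8)|(h[...,0]>172))&(h[...,1]>190)&(h[...,2]>70)).astype(np.uint8)
    return [c for c in cv2.findContours(m,0,2)[0] if cv2.contourArea(c)>amin]
E
cat > a.py <<'E'
from h import *
d=np.load("top0.npz")
for c in reds(d["img"]):
    b=cv2.boxPoints(cv2.minAreaRect(c)); w=cast(b,d["K"],d["T"],25); print("red",w.mean(0),cv2.minAreaRect(w.astype(np.float32)))
print("ruler,beam ends,div front,pyr,ring,can",cast([[332,289],[250,181],[383,188],[314,266],[450,232],[502,283],[119,255]],d["K"],d["T"],30))
print(r.get_image("wrist")["tool_from_camera"],r.get_image("wrist")["K"])
for p in ([560,270,260],[640,20,330],[640,10,330],[560,-250,260]):
  for a in (0,90,-90,180):
    q=r.inverse_kinematics(np.array(p,float),Rz(a)); print(p,a,q)
E
python3 a.py
```

```text
red [382.18 306.42] ((382.1429138183594, 306.49786376953125), (85.79509735107422, 30.86750030517578), 14.095128059387207)
red [ 390.05 -315.08] ((390.0155334472656, -315.20806884765625), (35.93385314941406, 120.97978973388672), 80.0213394165039)
red [566.32 -60.84] ((566.320068359375, -60.91298294067383), (31.08246612548828, 80.53270721435547), 88.9644775390625)
red [583.41  44.67] ((583.4302368164062, 44.781410217285156), (31.34819984436035, 119.67304992675781), 85.50116729736328)
ruler,beam ends,div front,pyr,ring,can [[ 421.77  -56.41]
 [ 734.71  171.94]
 [ 708.84 -207.7 ]
 [ 486.46   -7.74]
 [ 577.83 -391.17]
 [ 431.93 -525.99]
 [ 524.82  534.51]]
[[  -0.     -0.96   -0.29   72.5 ]
 [   1.     -0.      0.     -0.33]
 [  -0.     -0.29    0.96 -141.45]
 [   0.      0.      0.      1.  ]] [[423.96   0.   328.73]
 [  0.   423.96 232.81]
 [  0.     0.     1.  ]]
[560, 270, 260] 0 [-29.15  31.96   1.34  89.76  -0.83  58.29  62.42]
[560, 270, 260] 90 [-13.75  33.54 -24.05  89.26  15.01  60.41 138.3 ]
[560, 270, 260] -90 [-42.54  33.67  23.6   90.19 -14.96  59.28 -14.78]
[560, 270, 260] 
[... 207 characters left out ...]
-90 [-23.    33.56  33.1   81.36 -18.67  70.57  11.92]
[640, 20, 330] 180 [-31.01  37.95  50.2   81.61 -29.43  74.08 -68.78]
[640, 10, 330] 0 [-11.62  30.98  14.04  81.06  -7.69  68.89  93.26]
[640, 10, 330] 90 [ -35.43   43.95   65.62   81.8   -39.99   79.58 -148.99]
[640, 10, 330] -90 [-21.94  33.47  32.76  81.4  -18.46  70.5   12.64]
[640, 10, 330] 180 [-30.2   37.99  50.39  81.65 -29.54  74.11 -67.78]
[560, -250, 260] 0 [  6.38  33.09  24.71  91.6  -15.49  58.72 125.65]
[560, -250, 260] 90 [ -12.59   46.23   65.6    92.13  -44.03   71.1  -118.46]
[560, -250, 260] -90 [ -8.2   40.63  53.24  92.02 -35.01  65.4   53.51]
[560, -250, 260] 180 [-14.61  50.95  74.06  92.18 -50.24  76.28 -23.1 ]
```

```bash
cat > b.py <<'E'
from h import *
t=r.current_t(); r.reach(np.array([500,-5,330.]),Rz(0)); print(r.current_t()-t,r.current_q())
img,K,T=snap("wrist","w1"); print(T)
for c in reds(img,300):
    b=cv2.minAreaRect(c); print(b, cv2.minAreaRect(cast(cv2.boxPoints(b),K,T,32).astype(np.float32)))
E
python3 b.py
```

```text
2.5583 [-17.82  18.24  20.42 102.72  -7.24  60.33  95.34]
[[ -0.     0.96   0.29 427.57]
 [  1.     0.     0.    -4.46]
 [  0.     0.29  -0.96 471.31]
 [  0.     0.     0.     1.  ]]
((275.6639099121094, 237.8938446044922), (30.46854019165039, 73.3787841796875), 2.602562189102173) ((565.155029296875, -62.125701904296875), (33.867103576660156, 84.27035522460938), 86.10717010498047)
((371.0841064453125, 251.3193817138672), (28.41301918029785, 102.80204772949219), 7.0457682609558105) ((581.7545166015625, 42.74341583251953), (32.43175506591797, 119.76393127441406), 84.44548797607422)
((634.5, 60.0), (90.0, 9.0), 90.0) ((385.42425537109375, 290.8675842285156), (84.31098937988281, 8.748416900634766), 11.844249725341797)
((13.5, 65.0), (130.0, 27.0), 90.0) ((391.8746337890625, -308.9600830078125), (26.55792236328125, 125.75135040283203), 77.57879638671875)
```

View pics/w1.png

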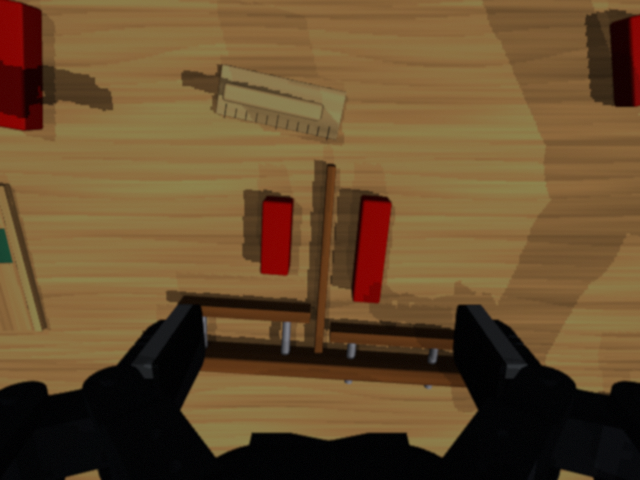

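The wrist view shows the divider running from (331,165) to (319,352). Short_1 is at (277,237), long_1 at (372,250), the ruler at about (280,100) with its handle rib along it. I'll fit the sorter frame and ruler, then pick the long block first, because the gripper is on the near side.

```bash
cat > c.py <<'E'
from h import *
d=np.load("w1.npz");img,K,T=d["img"],d["K"],d["T"]
h=cv2.cvtColor(img,cv2.COLOR_RGB2HSV)
for y,x in((200,328),(250,326),(205,333),(365,300),(310,250),(330,400),(100,270),(85,260),(130,450),(330,200)): print(y,x,h[y,x])
# divider edges by rows: brown = darker than wood table
g=h[...,2].astype(int)
rows=np.arange(180,290,10); 
for y in (190,230,280): print(y,g[y,305:350])
for x in (230,290): print(x,g[285:325,x])
for x in (360,420): print(x,g[310:350,x])
E
python3 c.py
```

```text
200 328 [ 13 195  90]
250 326 [ 13 191 104]
205 333 [ 15 162 104]
365 300 [ 13 193  87]
310 250 [ 13 190  90]
330 400 [ 14 206  21]
100 270 [ 23 107 138]
85 260 [ 19 118 130]
130 450 [ 22 124 140]
330 200 [150  85   3]
190 [139 139 139 140 140 140 131 105  82  76  75  75  75  76  74  69  66  65
  64  61  57  69  83  88  92  95 100 106 104 101 105 111 112 106  90  79
  76  75  75  73  74  73  74  73  74]
230 [140 140 141 141 141 131 108  87  81  83  82  82  80  75  71  72  66  58
  66  83  93  98 102 105 106 108 109 116 113  88  70  75  81  83  82  83
  83  83  83  82  82  82  81  75  73]
280 [140 131 108  88  84  82  82  82  81  77  73  70  67  61  65  81  95  99
 101 102 102 101 104 118 117  94  74  78  85  87  87  87  87  86  86  87
  86  87  87  86  87  87  86  85  81]
230 [140 140 141 140 140 140 140 139 134 118  93  73  61  45  29  24  21  21
  20  21  22  28  48  76  92  96  94  91  90  86  85  86  94 111 130 139
 141 140 139 138]
290 [140 141 141 141 140 139 137 135 136 137 136 133 123  99  75  65  57  42
  30  24  24  23  21  20  23  31  51  79  93  92  90  89  88  87  87  86
  91  95  98 100]
360 [135 132 131 131 134 135 136 139 139 130 104  79  67  52  33  24  19  20
  20  22  23  22  26  51  77  90  94  93  91  87  85  83  86  86  78  68
  64  67  69  64]
420 [105 108 110 108 105 105 105 105 107 110 112 111 102  80  54  47  44  35
  24  19  19  18  16  17  16  19  26  46  67  77  77  76  74  75  77  81
  80  78  74  72]
```

```bash
cat > c.py <<'E'
from h import *
d=np.load("w1.npz");img,K,T=d["img"],d["K"],d["T"]
dv=cast([[331.8,190],[328.5,230],[324.8,280]],K,T,18); R=cast([[230,307.5],[290,311.5]],K,T,26); L=cast([[360,333],[420,337]],K,T,26)
print("div",dv,"R",R,"L",L)
ang=lambda v:np.degrees(np.arctan2(v[1],v[0]))
print(ang(dv[2]-dv[0]),ang(R[1]-R[0])-90,ang(L[1]-L[0])-90)
tops=cast([[331,165]],K,T,18);print("div front",tops)
# beam back/front from top view
d0=np.load("top0.npz");b=cast([[252,177],[382,183]],d0["K"],d0["T"],40);print("beam",b,ang(b[0]-b[1])-90)
# ruler board: corners; handle rib top z76
print("board corners",cast([[222,66],[346,92],[338,139],[217,112]],K,T,10))
rib=cast([[226,83],[323,101],[320,120],[224,101]],K,T,76);print("rib",rib,rib.mean(0))
E
python3 c.py; python3 - <<'E'
import cv2
i=cv2.imread('pics/w1.png')[50:150,180:380];cv2.imwrite('pics/w1r.png',cv2.resize(i,None,fx=4,fy=4,interpolation=2))
E
```

```text
div [[514.12  -0.76]
 [559.23  -4.3 ]
 [619.31  -8.53]] R [[ 650.3  -118.15]
 [ 655.37  -48.9 ]] L [[683.33  32.91]
 [688.61 103.98]]
-4.2273203326415585 -4.192684720492238 -4.2479097742829595
div front [[487.16  -1.69]]
beam [[ 743.37  165.25]
 [ 720.68 -204.14]] -3.515855025967312
board corners [[ 388.1  -112.63]
 [ 413.08   13.68]
 [ 460.62    5.75]
 [ 433.06 -121.05]]
rib [[407.72 -94.62]
 [422.78  -9.3 ]
 [439.14 -12.05]
 [422.85 -97.44]] [423.12 -53.35]
```

View pics/w1r.png

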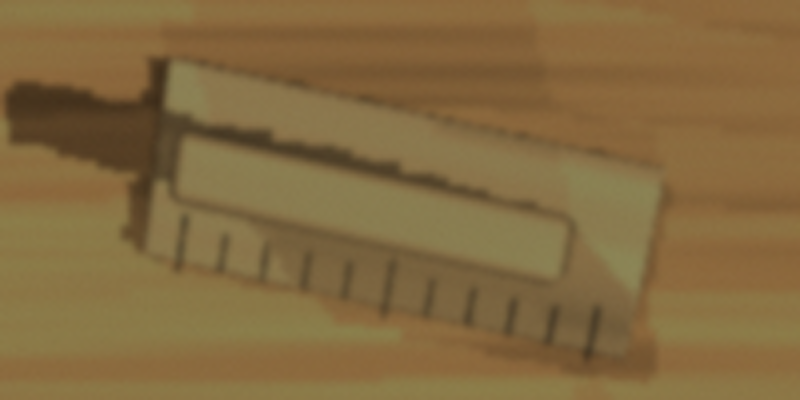

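The crop shows the ruler board with corners near (222,65), (346,93), (338,139) and (216,112), so its yaw is about -11° and the rib centre about (423,-53). Sorter yaw is -4.2° with its origin near (686.6,-13.5). The rails are at sorter x of about -29 on the right and -7 on the left. Now I'll move the long block.

```bash
cat >> h.py <<'E'
S0=np.array([686.6,-13.5]);SY=-4.2
def sw(x,y):
    a=np.radians(SY);return S0+[x*np.cos(a)-y*np.sin(a),x*np.sin(a)+y*np.cos(a)]
def ws(p):
    a=np.radians(-SY);x,y=np.asarray(p)-S0;return np.array([x*np.cos(a)-y*np.sin(a),x*np.sin(a)+y*np.cos(a)])
def P(xy,z): return np.array([xy[0],xy[1],z],float)
def blocks(img,K,T,amin=300):
    out=[]
    for c in reds(img,amin):
        w=cast(c.reshape(-1,2),K,T,32).astype(np.float32); (cx,cy),(a,b),ang=cv2.minAreaRect(w)
        if a<b: ang+=90
        out.append((np.array([cx,cy]),max(a,b),min(a,b),(ang+90)%180-90))
    return out
def pick(approx,L,fn):
    r.reach(P([approx[0]-5,approx[1]],200),Rz(0))
    bl=blocks(*snap("wrist",fn)); print(bl)
    c,l,w,a=min(bl,key=lambda b:np.hypot(*(b[0]-approx)))
    assert abs(l-L)<12 and abs(w-32)<8 and np.hypot(*(c-approx))<25
    r.reach(P(c,90),Rz(a)); r.servo_line(P(c,3),v=150); r.close(40)
    print("width",r.current_width()); r.servo_line(P(c,120),v=250)
    print("held",r.current_width(),r.current_grasp_force())
def place(x,y):
    t=sw(x,y); r.reach(P(t,110),Rz(SY)); r.servo_line(P(t,45),v=200); r.servo_line(P(t,3.5),v=60); r.gripper_open(); r.servo_line(P(t,150),v=250); print("t",r.current_t())
E
python3 - <<'E'
from h import *
pick(np.array([390,-315.]),120,"w2"); place(-110,130)
E
```

```text
[(array([536.19, -63.07]), 26.740182876586914, 26.617502212524414, 0.04742971062660217), (array([ 389.27, -317.29]), 117.42084503173828, 30.595048904418945, -10.319709777832031)]
width 31.273656949525158
held 31.38596420722075 39.971378445625305
t 10.9833
```

```bash
python3 - <<'E'
from h import *
pick(np.array([382,306.]),85,"w3"); place(-118,-137)
r.reach(np.array([480,-5,300.]),Rz(0))
for c,l,w,a in blocks(*snap("wrist","w4")): print(ws(c),l,w,a-SY)
print(r.current_t())
E
```

```text
[(array([381.92, 304.4 ]), 82.86783599853516, 31.072816848754883, 14.283384323120117)]
width 31.446833855522467
held 31.668859322791814 39.687257409095764
t 18.9083
[-111.43  129.01] 118.39640808105469 30.238834381103516 0.2561904907226564
[-118.18  -56.77] 84.1319580078125 32.9063606262207 0.5364181518554689
[-109.16   48.12] 118.33030700683594 30.59529685974121 -0.2798049926757811
[-119.62 -132.82] 83.44192504882812 37.33657455444336 0.015116882324218928
19.8333
```

View pics/w4.png

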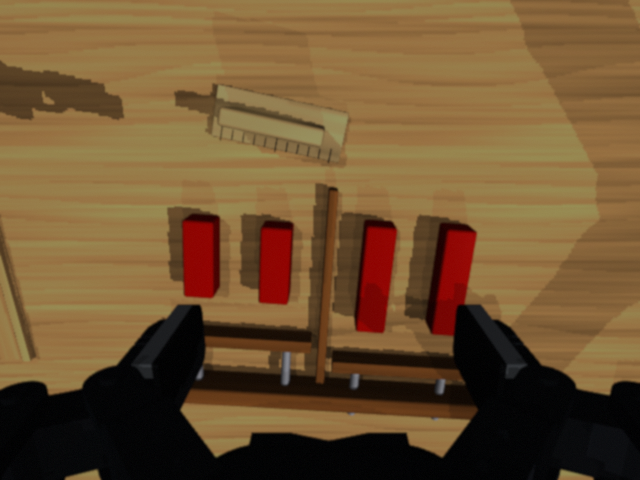

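All four blocks are laid parallel and released: shorts at about (200,256) and (277,263), longs at (376,277) and (452,280). Next is the ruler.

```bash
cat >> h.py <<'E'
def push(y,xend,F=8):
    print("hit",r.servo_line(P(sw(xend,y),46.5),v=22,max_force=F)); p=r.current_tool_pos(); print(ws(p[:2]),p[2],r.current_wrist_force())
E
python3 - <<'E'
from h import *
r.reach(P([423,-53],150),Rz(-101.3)); print(r.current_q())
for x,y in((-235,88.5),(-145,88.5),(-235,-96),(-130,-96)): print(r.inverse_kinematics(P(sw(x,y),60),Rz(SY-90)))
r.servo_line(P([423,-53],45),v=120,max_force=15); print(r.current_tool_pos())
r.close(80); print(r.current_width(),r.current_tool_pos())
r.servo_line(P([423,-53],90),v=120); print(r.current_width(),r.current_wrist_force(),r.current_t())
r.servo_line(P(sw(-235,88.5),90),Rz(SY-90),v=150); 
r.servo_line(P(sw(-235,88.5),46.5),v=120); print(r.current_wrist_force(),r.current_t(),r.current_width())
snap("scene","s5")
E
python3 -c "
import cv2;i=cv2.imread('pics/s5.png')[150:350,200:450];cv2.imwrite('pics/s5c.png',cv2.resize(i,None,fx=3,fy=3))"
```

```text
[-31.06  36.29  52.46 126.74 -47.46  39.52  44.14]
[-40.42  45.87  40.01 124.07 -59.78  32.28  41.12]
[-38.01  51.13  43.75 110.71 -54.22  41.58  34.86]
[-15.73  44.2   36.7  126.01 -58.91  29.12  63.57]
[-17.67  50.46  41.59 110.08 -52.    40.51  51.82]
[423.39 -53.12  45.31]
14.758596508065104 [423.18 -52.96  45.15]
14.729622011627045 [ 0.43  0.31 -1.67] 23.0167
[-0.5   0.23 -1.66] 24.675 14.998731281830763
```

View pics/s5c.png

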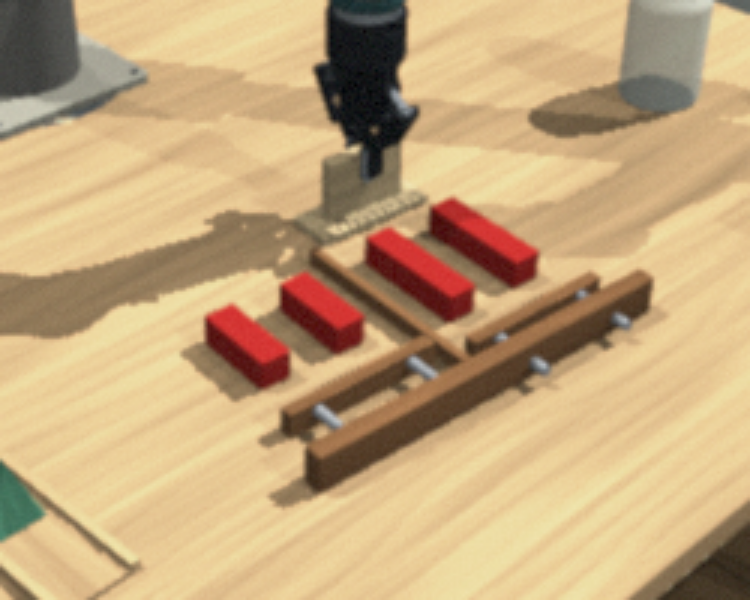

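```bash
python3 - <<'E'
from h import *
d=np.load("s5.npz")
px=lambda p:[[200+p[0]/3,150+p[1]/3]]
for n,p,z in(("front R corner",(318,241),2),("front L corner",(428,200),2),("div front top",(316,252),18),("rib topL",(402,150),77),("rib topR",(322,160),77),("long1 near R topcorner",(366,236),32)): print(n,ws(cast(px(p),d["K"],d["T"],z)[0]))
E
python3 -c "
import cv2;i=cv2.imread('pics/s5.png')[190:250,280:370];cv2.imwrite('pics/s5d.png',cv2.resize(i,None,fx=8,fy=8,interpolation=2))"
```

```text
front R corner [-218.67   22.22]
front L corner [-207.96  152.56]
div front top [-187.23   -4.8 ]
rib topL [-203.44  111.59]
rib topR [-235.89   40.56]
long1 near R topcorner [-163.22   35.03]
```

View pics/s5d.png

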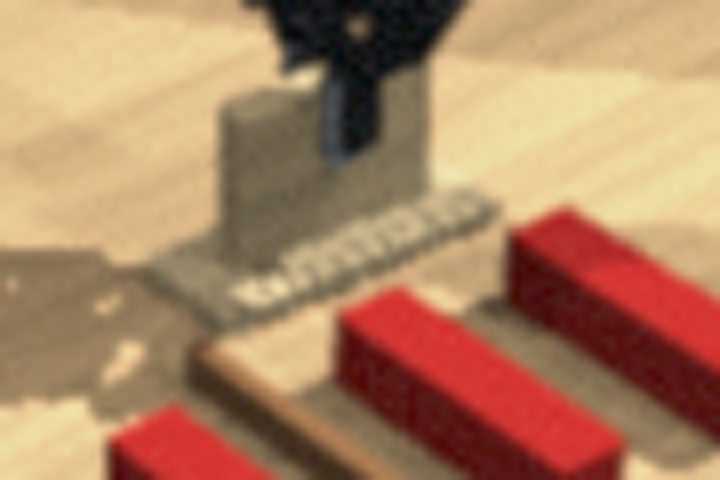

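The ruler spans sorter y 22 to 153, clear of the divider and covering both long blocks. Pushing the long row now.

```bash
python3 - <<'E'
from h import *
r.servo_line(P(sw(-204,88.5),46.5),v=60); print(r.current_wrist_force())
push(88.5,-138,8); r.wait(.2); print(r.current_wrist_force(),r.current_t(),r.current_width())
snap("scene","s6")
E
python3 -c "
import cv2;i=cv2.imread('pics/s6.png')[190:290,280:430];cv2.imwrite('pics/s6c.png',cv2.resize(i,None,fx=5,fy=5,interpolation=2))"
```

```text
[-1.04  0.46 -1.53]
hit True
[-151.89   88.47] 45.64184462978197 [ 0.03  1.29 -1.93]
[ 0.48 -0.18 -1.19] 27.775 15.344296062507182
```

View pics/s6c.png

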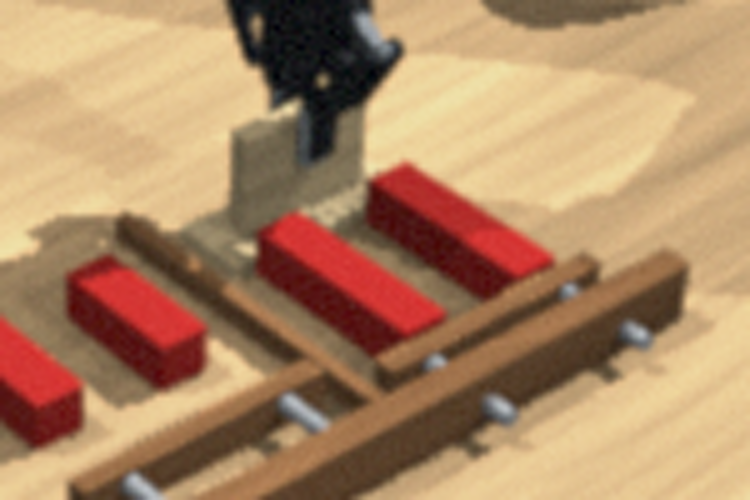

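The stop at -151.9 matches the rail I measured, and both long blocks look seated. The press relaxed after the stop, so I'll press once more to make sure of the contact, then back off and do the short row.

```bash
python3 - <<'E'
from h import *
push(88.5,-144,8); r.wait(.2); print(r.current_wrist_force())
r.servo_line(P(sw(-149.5,88.5),46.5),v=10,max_force=12); print(r.current_wrist_force()); r.wait(.2); print(r.current_wrist_force(),ws(r.current_tool_pos()[:2]))
r.servo_line(P(sw(-235,88.5),46.5),v=100); r.servo_line(P(sw(-235,88.5),85),v=150)
r.servo_line(P(sw(-240,-96),85),v=200); r.servo_line(P(sw(-240,-96),46.5),v=120)
r.servo_line(P(sw(-194,-96),46.5),v=60); print(r.current_t(),r.current_wrist_force())
push(-96,-125,8); r.wait(.1); print(r.current_wrist_force())
push(-96,-125,8); r.wait(.1); print(r.current_wrist_force(),r.current_t())
E
```

```text
hit True
[-151.1    88.56] 45.37109336242513 [-1.39  0.38  5.73]
[-0.52  0.03  5.79]
[-3.39 -0.28 -2.48]
[-3.11 -0.51 -2.14] [-150.64   88.43]
32.8833 [-0.67 -0.09 -2.  ]
hit True
[-138.42  -95.9 ] 45.74843698133657 [-0.7  -0.64 -3.16]
[-0.2   0.21  0.54]
hit True
[-137.91  -95.78] 45.63792252390629 [-0.78 -0.25  4.54]
[-1.59  0.76  5.51] 35.7083
```

```bash
python3 - <<'E'
from h import *
r.servo_line(P(sw(-136.2,-96),46.5),v=10,max_force=12); r.wait(.2); print(r.current_wrist_force(),ws(r.current_tool_pos()[:2]))
r.servo_line(P(sw(-245,-96),46.5),v=100)
r.servo_line(P(sw(-255,-60),46.5),v=100)
print(r.servo_line(P(sw(-255,-60),44),v=15,max_force=5),r.current_tool_pos(),r.current_wrist_force())
r.gripper_open(); r.wait(.2); r.servo_line(P(sw(-255,-60),150),v=200)
r.reach(np.array([480,-5,300.]),Rz(0))
for c,l,w,a in blocks(*snap("wrist","w7")): print(ws(c),l,w,a-SY)
print(r.current_t())
E
```

```text
[-4.24 -0.86 -2.69] [-137.43  -95.98]
True [428.37 -55.35  45.55] [-0.25  0.5   7.88]
[-67.22 128.3 ] 118.99320220947266 30.728748321533203 0.23423309326171893
[-72.29 -57.28] 83.98194122314453 32.66283416748047 -0.14271240234374982
[-67.36  48.19] 118.7462158203125 31.102094650268555 -0.21954803466796857
[ -72.42 -134.94] 83.70713806152344 33.44626998901367 0.8510238647460939
40.8667
```

View pics/w7.png

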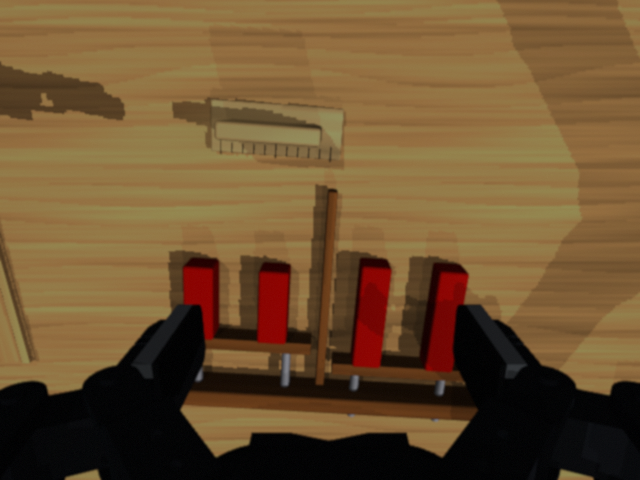

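The view shows all four blocks square against their rails: both rows level to within 0.2 mm, with yaw errors under 1°. The ruler is lying flat and clear of the blocks at about (278,130).

```bash
python3 -c "
from station import r
print(r.hand_in())"
```

```text
the job is handed in; nothing more can be done
None
```

The job is handed in at about 41 s of the 72 s: the final image shows both rows square against their back rails and the ruler lying flat, clear of every block; hand-in returned no verdict.

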